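Level the hallway shelf and hold the spirit level down on it

ROBOT

A 7-joint arm with a two-finger parallel gripper is mounted at the origin on the work surface. World frame = base frame: x ahead of the robot, y to its left, z up, the work surface at z = 0. Lengths are in mm, angles in rad, forces in N, time in s.
With the tool pointing down it reaches from about 400 to 850 mm from the base axis. Payload 6.9 kg.
Tool frame: the origin (TCP) lies between the finger pads; the fingertips stand 14 mm ahead of it and the grasp point (between the pads) lies 5 mm behind it (tip_extent is the distance from the TCP to the fingertips, in mm); x points along the fingers, y is the direction in which the jaws open and shut, and the axes are right-handed (so a half turn about x gives the same grasp; the last joint's range is limited). The gripper opens to 85 mm and grips with 20 to 120 N. Pads are 22 mm wide; open, the fingers measure 114 mm over their backs; the gripper's body (76 mm by 85 mm) begins 54 mm behind the grasp point. The pads swing forward as they close: fully open they stand 13 mm farther back than shut.
Start: joints at [-1.222, 0.507, -0.238, 1.5, 0.126, 1.149, -0.155], TCP at [150.889, 606.501, 217.675] pointing down, gripper open.
Joint ranges: [-3.08, 3.08], [-0.24, 2.05], [-1.43, 1.35], [0, 2.5], [-1.52, 4.66], [0.17, 1.96], [-2.89, 2.89]. Speed limits (rad/s): [2.39, 2.39, 3.14, 3.14, 3.14, 3.14, 3.14].

INTERFACE

Orientations are given as a 3x3 rotation matrix whose columns are the frame's x, y, z axes.
In Python, from cell import reach, servo_line, move_j, open_jaws, clamp, pause, solve_ik, get_state, snapshot, calibration, PlanningError, job_done, tip_extent gives the robot as it stands. Calls block until the motion is done:
- reach(position, orientation): joint-space move of the TCP to a pose.
- servo_line(position, frame=None, speed=150): straight line of the TCP; frame=None keeps the orientation; speed is the mean speed in mm/s.
- move_j(angles): joint-space move.
- open_jaws() and clamp(): open the fingers fully, or close them until they stop; the grip force is fixed at half the most.
- pause(seconds).
- solve_ik(position, orientation): joint angles nearest the present ones, or None.
- get_state(): the state.
- snapshot(name): name is "side" or "top" or "wrist"; returns (picture, depth): 400x640x3 uint8, red, green, blue; 400x640 float32, mm along the optical axis (not along the pixel's ray), 0 where there is no reading.
- calibration(name): a dict with "fx", "fy", "cx", "cy" (pixels), "rvec" (rotation vector, rad) and "tvec" (3), from world to camera coordinates, as OpenCV has them. Camera axes: x right, y down, z forward; pixel columns grow to the right and rows downward; lengths in mm; the calibration is good to about 2 mm. A picture is of the moment at which its call begins: read the wrist's pose just before it. calibration takes no time and is no camera call; for the wrist camera it gives the pose at the moment of the call.
A pose or a line that the arm cannot do raises PlanningError and nothing moves.
- job_done(): hands the job in, once; it reports no verdict.
The state is a dict: "time_s": time; "qpos": joint angles; "qvel": joint speeds; "joint_efforts": joint torques, N m; "tool_pos": TCP position; "tool_rot": TCP orientation; "wrist_force": force on the tool from outside, world axes, zero at the start; "moment": the same for the moment, N m; "opening": finger opening in mm.
Only numpy, scipy, OpenCV 4.12 (cv2) and the standard library are available. Lean on these libraries where they do the work, as an engineer would, in place of code of your own. Each camera call takes 0.05 s, during which the arm holds its last target.

TASK

The low walnut-effect shelf by the front door droops towards its levelling foot. Lay the spirit level lengthwise on the middle of the shelf top, let go of it, and turn the round knob of the levelling foot until the bubble comes to rest between the two lines. Then press the level firmly down on the shelf with the gripper and finish still pressing it, with the bubble between the lines, so that the lock nut can be tightened; leave all the other things where they are.

Things in the scene. Friction and masses are not known exactly. Their poses are not given: they have to be found in the camera images.
- level_mid (a point): Spirit level: aluminium bar 230 mm long, 24 wide, 42 high, about 360 g, black end caps, yellowish vial in a slot in the middle of its top. It lies on its base on the bench left of the shelf. Point: its centre, 21 mm above its base; x along the bar, y across (the 24 mm to grip), z up. Pressed down anywhere near its middle it stays flat.
- level: The same spirit level, origin at the centre of its underside, same axes.
- bubble (a joint): Position (m) of the pale bubble along the vial from the middle between the two black lines, positive towards the level's own +x end; it floats to the higher end, stops at +-0.020. Bubble 12 mm long, lines 17 mm apart: wholly between them within +-0.0025. A slope of 1 mrad along the level moves it 3 mm. Rests after about 1.5 s.
- shelf: The shelf, fixed to the bench: dark walnut-effect unit 340 mm long (y), 200 deep (x), 130 high, narrow drawer under the top standing open up to 55 mm towards -x, two fixed feet at the -y end, one levelling foot on a steel bracket beyond the +y end. Origin on the bench under the middle of the top; this frame does not tilt. The +y end starts low.
- shelf_top (a point): Centre of the upper face of the shelf's top board, 130 mm above the bench; y along the board's length (+-170 mm) towards the levelling foot, x across its depth (+-100 mm), z up out of the board. It tilts with the board.
- foot_knob (a point): Black fluted round knob on top of the levelling foot, 44 mm in diameter, 26 high, upright axis, 220 mm from the middle of the shelf (50 mm beyond the end of the top board). Point: on its axis at mid-height, 142 mm above the bench; it stays at this height. Takes about 0.1 N m and stays where it is left; pressing on the shelf does not turn it.
- kettlebell: Red kettlebell, 130 mm across, 195 mm high, 4 kg, on the bench behind the shelf; origin under its base. Leave alone.
- bowl: White ceramic bowl, 150 mm across, 60 mm high, at the back left; the ball lies in it. Leave alone.
- ball_center (a point): Hard black rubber massage ball, 62 mm, in the bowl; its centre. Leave alone.
- flask: Silver aluminium flask, 72 mm across, 235 mm high, standing behind the shelf. Leave alone.
- spanner: Steel open-ended spanner, 170 mm long, 8 mm high, lying on the bench beside the levelling foot; origin under its middle. Leave alone.
- screwdriver: Screwdriver with black handle, 190 mm long, lying to the right of the shelf. Leave alone.
- tape: Black tape measure, 66 x 34 x 60 mm, standing beyond the spirit level; origin under its middle. Leave alone.
- foot: The whole levelling foot (knob, lock nut, threaded stem, pad), origin on the bench on its axis. Turned clockwise seen from above it raises this end of the shelf, 3 mm a full turn, 360 mm from the fixed feet: 1 rad of turn moves the bubble of a level laid lengthwise by about 4 mm. It starts 1.8 to 4.2 rad short of level and has 4 rad beyond.

How it is judged:
By the outcome, as a careful person would: the job done as asked, in the order asked, and still so for the second after the job is handed in, while the arm keeps its last pose, push and grip.
It also fails if it takes over 72 s, if anything falls off the work surface, if the arm or the gripper's body presses on something with over 40 N, if the wrist force passes 120 N, or if a joint passes its speed limit or range.

## Working session

There is one attempt and no reset: what is moved stays moved. The work goes in short steps, each a Python script; the robot and the scene stay as the last script left them, time stands still between calls to the robot, and variables do not carry over. Pictures are saved under pics/ and viewed, and the job is handed in when it is done.

```bash
ls; mkdir -p pics; python3 - <<'E'
from cell import *
import cv2
for n in ("side","top","wrist"):
    p,d=snapshot(n); cv2.imwrite(f"pics/a_{n}.png",cv2.cvtColor(p,cv2.COLOR_RGB2BGR))
    c=calibration(n); print(n,{k:[round(float(v),3) for v in __import__('numpy').ravel(c[k])] for k in c}, (d>0).mean())
s=get_state(); print(s)
E
```

```text
pics
side {'fx': [512.812], 'fy': [512.812], 'cx': [321.507], 'cy': [200.15], 'rvec': [2.297, -0.907, 0.342], 'tvec': [-430.724, 404.504, 1279.96]} 0.99593359375
top {'fx': [478.226], 'fy': [478.226], 'cx': [324.889], 'cy': [198.461], 'rvec': [2.165, -2.197, 0.091], 'tvec': [14.557, 638.985, 1346.398]} 0.99596875
wrist {'fx': [331.28], 'fy': [331.28], 'cx': [321.818], 'cy': [201.499], 'rvec': [-2.283, -1.785, -0.265], 'tvec': [-624.426, -37.414, 377.797]} 0.9959921875
{'time_s': 0.15, 'qpos': array([-1.22146327,  0.50811988, -0.23753106,  1.50088481,  0.12574109,
        1.14889287, -0.15479637]), 'qvel': array([-8.35918268e-05, -2.78630504e-03, -4.25819377e-04, -1.96577847e-03,
        8.07469330e-04,  3.20296038e-04,  6.35496794e-04]), 'joint_efforts': array([-3.15211313e-03, -6.20999765e+01, -2.18921900e+00, -2.49836236e+01,
        1.28230703e-02,  9.12288961e-03,  2.16732548e-05]), 'tool_pos': array([150.87994382, 606.11759797, 217.05085518]), 'tool_rot': array([[-2.54701516e-04,  2.41409478e-01,  9.70423309e-01],
       [-1.28989520e-03,  9.70422454e-01, -2.41409604e-01],
       [-9.99999136e-01, -1.31323176e-03,  6.42248569e-05]]), 'wrist_force': array([ 0.27468341,  0.06195978, -1.09385292]), 'moment': array([ 0.04683608, -0.0141797 ,  0.03331455]), 'opening': 85.08447143825343}
```

View pics/a_top.png

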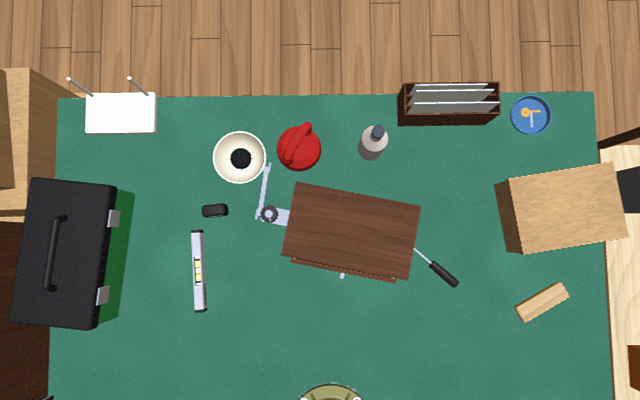

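View pics/a_side.png

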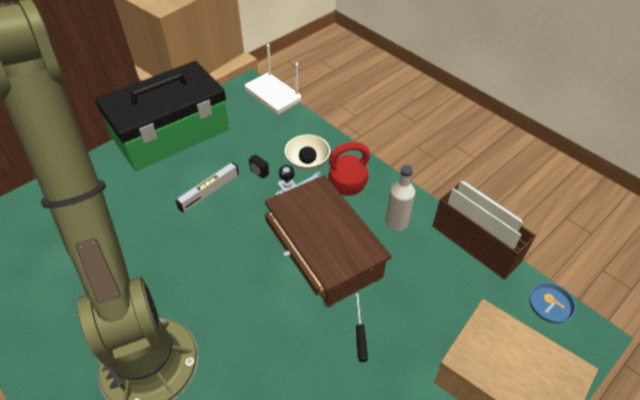

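View pics/a_wrist.png

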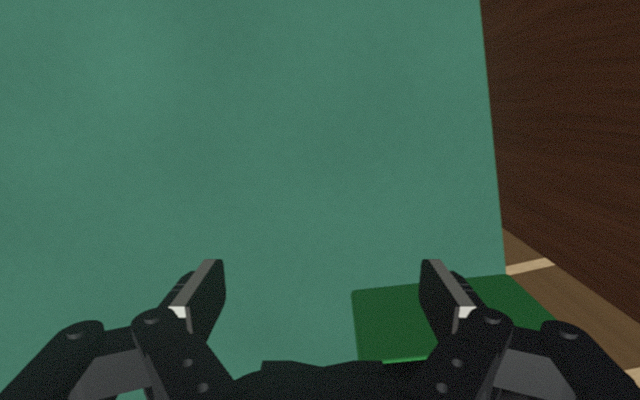

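```bash
cat > h.py <<'E'
from cell import *
import numpy as np, cv2
def cam(n):
    c=calibration(n); K=np.array([[c['fx'],0,c['cx']],[0,c['fy'],c['cy']],[0,0,1.]],float)
    R,_=cv2.Rodrigues(np.array(c['rvec'],float).reshape(3)); return K,R,np.array(c['tvec'],float).reshape(3)
def onplane(C,px,z):
    K,R,t=C; px=np.atleast_2d(px).astype(float)
    d=(np.linalg.inv(K)@np.c_[px,np.ones(len(px))].T); d=(R.T@d).T; o=-R.T@t
    return o+d*((z-o[2])/d[:,2])[:,None]
def proj(C,P):
    K,R,t=C; q=K@(R@np.atleast_2d(P).astype(float).T+t[:,None]); return (q[:2]/q[2]).T
def cloud(C,d):
    K,R,t=C; v,u=np.mgrid[0:400,0:640]; p=np.stack([(u-K[0,2])*d/K[0,0],(v-K[1,2])*d/K[1,1],d],-1)
    return (p-t)@R
def save(p,n): cv2.imwrite(f"pics/{n}.png",cv2.cvtColor(p,cv2.COLOR_RGB2BGR))
def down(yaw): # jaw axis y at angle yaw
    x=np.array([0,0,-1.]); y=np.array([np.cos(yaw),np.sin(yaw),0]); return np.c_[x,y,np.cross(x,y)]
E
python3 - <<'E'
from h import *
p,d=snapshot("top"); C=cam("top"); W=cloud(C,d); np.savez('top0.npz',p=p,d=d)
big=cv2.resize(p[140:330,150:470],None,fx=2.5,fy=2.5,interpolation=cv2.INTER_CUBIC); save(big,"b_top")
print('cam pos',-C[1].T@C[2], proj(C,[[0,0,0],[150,606,217]]))
def rect(mask,z,nm):
    m=mask.astype(np.uint8); cs,_=cv2.findContours(m,cv2.RETR_EXTERNAL,cv2.CHAIN_APPROX_NONE); c=max(cs,key=cv2.contourArea)
    P=onplane(C,c[:,0,:],z)[:,:2].astype(np.float32); r=cv2.minAreaRect(P); print(nm,r,cv2.boxPoints(r).round(1).tolist(), len(c)); return c
roi=np.zeros((400,640),bool)
roi[225:320,180:215]=1
g=W[...,2]
rect(roi&(g>30)&(g<60),42,'level'); 
roi[:]=0; roi[170:290,270:430]=1
rect(roi&(g>118)&(g<145),129.,'shelf')
roi[:]=0; roi[200:228,255:283]=1
m=roi&(g>140); 
rect(m,154,'knob'); print(np.median(g[m]),W[m].mean(0))
m=(np.arange(640)[None]>285)&(np.arange(640)[None]<415)&(np.arange(400)[:,None]>195)&(np.arange(400)[:,None]<265)&(g>120)&(g<145)
Q=W[m]; A=np.c_[Q[:,:2],np.ones(len(Q))]; co=np.linalg.lstsq(A,Q[:,2],rcond=None)[0]; print('plane',co, g[m].mean())
E
```

```text
cam pos [ 527.87536251    8.39787679 1393.76408661] [[330.05927487 425.42178987]
 [ 76.15387558 400.04157355]]
level ((440.44647216796875, 365.83734130859375), (229.1298065185547, 28.075979232788086), 3.053990125656128) [[325.29998779296875, 373.79998779296875], [326.79998779296875, 345.70001220703125], [555.5999755859375, 357.8999938964844], [554.0999755859375, 386.0]] 181
shelf ((545.998046875, -61.24043273925781), (339.7073059082031, 199.4807891845703), 77.91523742675781) [[412.8999938964844, -206.39999389648438], [608.0, -248.1999969482422], [679.0999755859375, 84.0], [484.0, 125.69999694824219]] 397
knob ((591.4066162109375, 152.32833862304688), (44.4318962097168, 43.441444396972656), 71.1395034790039) [[563.7000122070312, 138.3000030517578], [604.7999877929688, 124.30000305175781], [619.0999755859375, 166.3000030517578], [578.0, 180.39999389648438]] 49
155.41091196703735 [590.32140281 150.40998619 175.57589711]
plane [-2.31095823e-03 -4.90591773e-03  1.30656075e+02] 129.69045937530956
```

View pics/b_top.png

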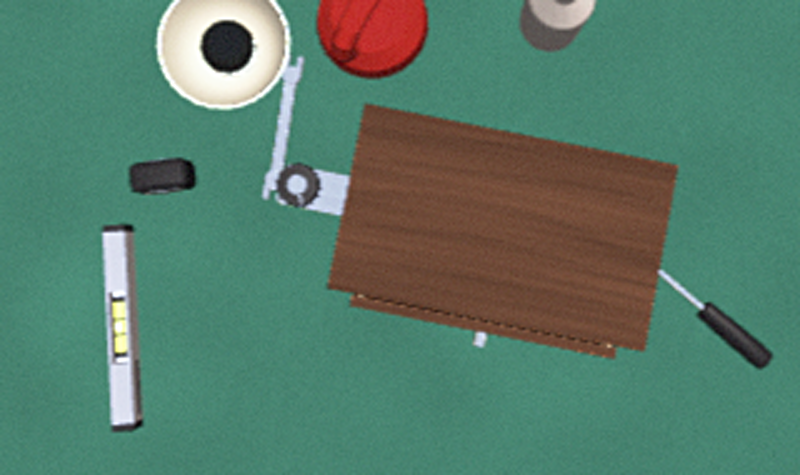

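```bash
python3 - <<'E'
from h import *
K,R,t=cam("wrist"); s=get_state(); T=s['tool_rot']; o=-R.T@t
print('cam in tool',T.T@(o-s['tool_pos']),'axes in tool\n',(T.T@R.T).round(3))
L=np.array([440.4,367.6]); S=np.array([545.8,-61.2]); Kn=np.array([591.7,153.2]); th=np.deg2rad(77.9)
lv=np.deg2rad(3.05)
for nm,P,z,base in (('lev',L,24,lv+np.pi/2),('shelf',S,155,th+np.pi/2),('knob',Kn,144,0)):
    for dy in ((0,np.pi) if nm!='knob' else np.arange(-3,3.2,.5)):
        q=solve_ik([*P,z],down(base+dy)); print(nm,round(base+dy,2), None if q is None else np.round(q,2))
E
```

```text
cam in tool [-155.34241276   -0.39455131  -74.23307394] axes in tool
 [[-0.001 -0.29   0.957]
 [ 1.     0.     0.001]
 [-0.001  0.957  0.29 ]]
lev 1.62 [-0.59  0.65 -0.23  1.86  0.23  0.65  0.66]
lev 4.77 [-1.    0.69  0.42  1.87 -0.42  0.67 -1.85]
shelf 2.93 [ 0.23  0.45 -0.24  1.79  0.13  0.91  2.86]
shelf 6.07 [-0.2   0.47  0.39  1.8  -0.22  0.91  0.09]
knob -3.0 [ 0.07  0.6  -0.6   1.64  0.38  1.02  2.63]
knob -2.5 [-0.88  0.82  1.15  1.65 -0.79  1.21 -2.05]
knob -2.0 [-0.88  0.82  1.15  1.65 -0.79  1.21 -1.55]
knob -1.5 [-0.6   0.6   0.51  1.65 -0.34  0.99 -1.47]
knob -1.0 [-0.57  0.58  0.45  1.65 -0.29  0.98 -1.01]
knob -0.5 [-0.52  0.57  0.37  1.65 -0.24  0.97 -0.57]
knob 0.0 [-0.45  0.56  0.26  1.65 -0.17  0.96 -0.14]
knob 0.5 [-0.38  0.55  0.14  1.65 -0.09  0.95  0.29]
knob 1.0 [-0.31  0.55  0.03  1.64 -0.02  0.95  0.73]
knob 1.5 [-0.24  0.54 -0.08  1.64  0.05  0.96  1.16]
knob 2.0 [-0.13  0.55 -0.26  1.64  0.16  0.97  1.55]
knob 2.5 [-0.06  0.56 -0.38  1.64  0.24  0.98  1.98]
knob 3.0 [ 0.03  0.58 -0.52  1.64  0.33  1.01  2.4 ]
```

```bash
python3 - <<'E'
from h import *
L=np.array([440.4,367.6]); lv=np.deg2rad(3.05)
reach([*L,130],down(lv+np.pi/2))
C=cam("wrist"); p,d=snapshot("wrist"); W=cloud(C,d); save(p,"c_wrist"); s=get_state(); print(s['time_s'],s['tool_pos'],s['wrist_force'])
m=(W[...,2]>36)&(W[...,2]<50)&(abs(W[...,1]-367)<30)&(abs(W[...,0]-440)<130)
Q=W[m]; print(len(Q),Q.min(0),Q.max(0),Q.mean(0)); r=cv2.minAreaRect(Q[:,:2].astype(np.float32)); print(r)
E
```

```text
1.6833 [439.48962138 369.29096945 130.35061753] [-0.29541479  0.81473713  0.19932687]
8155 [326.28592406 349.02050237  36.01319371] [555.50952103 386.33309457  43.78497279] [424.85344614 366.72287712  40.65951217]
((441.07183837890625, 367.6333312988281), (229.22842407226562, 24.63852882385254), 3.2561275959014893)
```

View pics/c_wrist.png

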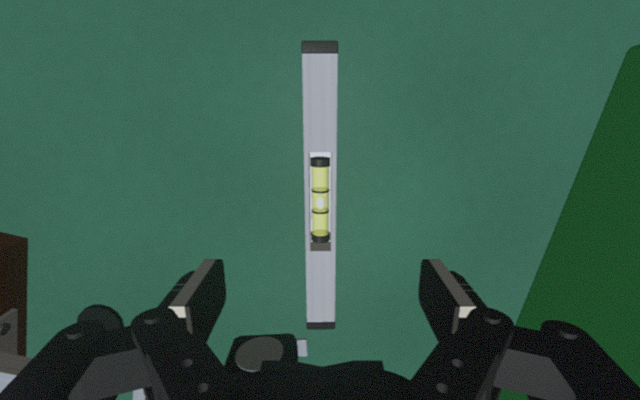

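```bash
python3 - <<'E'
from h import *
L=np.array([441,367.6]); lv=np.deg2rad(3.2); th=np.deg2rad(77.9); S=np.array([545.9,-61.2])
servo_line([*L,24],down(lv+np.pi/2),speed=150)
clamp(); s=get_state(); print(s['time_s'],s['tool_pos'],s['wrist_force'],s['opening'])
servo_line([*L,220],speed=200)
s=get_state(); print(s['time_s'],s['tool_pos'],s['wrist_force'],s['opening'])
reach([*S,220],down(th-np.pi/2))
servo_line([*S,165],speed=150)
s=get_state(); print(s['time_s'],s['tool_pos'],s['wrist_force'],s['opening'])
C=cam("wrist");p,d=snapshot("wrist"); save(p,"d_wrist")
p,d=snapshot("side"); save(p[150:330,220:440].repeat(3,0).repeat(3,1),"d_side")
E
```

```text
3.1583 [441.18233769 367.90509069  24.581938  ] [-0.23375647 -0.62745322  6.43095408] 21.43712639270366
4.2917 [440.44791139 366.92528617 218.63935795] [ 0.50185378  0.43871507 -3.88242754] 21.340816503328337
6.4333 [546.2599389  -60.55681239 165.27697406] [ 0.07132903 -0.13025495 -2.96200031] 21.25878528956138
```

View pics/d_wrist.png

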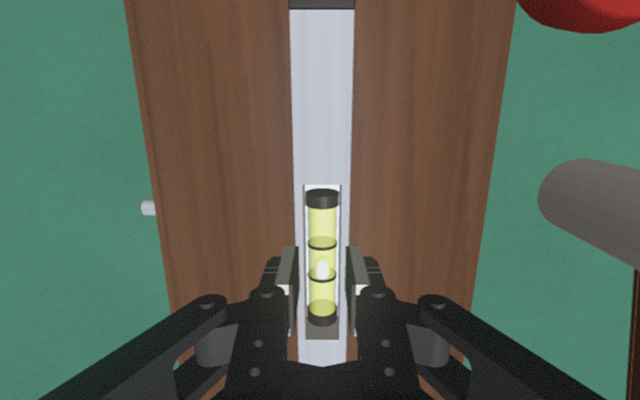

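View pics/d_side.png

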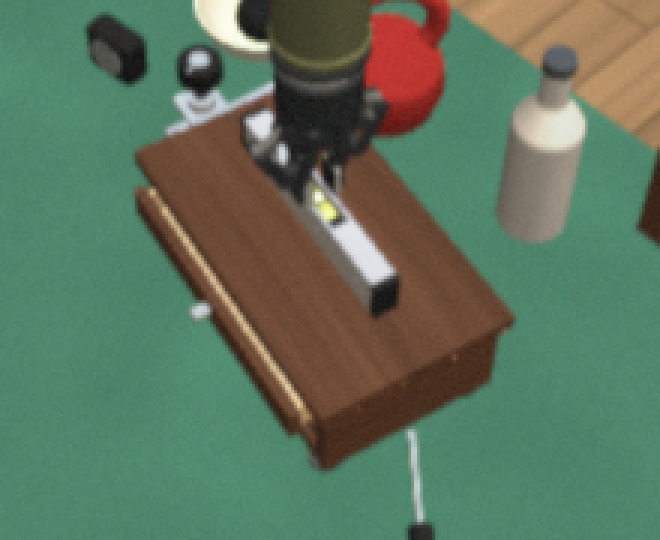

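```bash
python3 - <<'E'
from h import *
S=np.array([545.9,-61.2])
servo_line([*S,156],speed=60)
for z in (155,154.3,153.7,153.1):
    servo_line([*S,z],speed=10); f=get_state()['wrist_force'][2]; print(z,f)
    if f>1: break
open_jaws(); s=get_state(); print(s['time_s'],s['tool_pos'],s['wrist_force'],s['opening'])
th=np.deg2rad(77.9)
# camera over level centre: camera is 74mm toward +y of the tool -> move tool back; 
u=np.array([np.cos(th),np.sin(th)])
servo_line([*S,205],speed=150); servo_line([*(S-35*u),215],speed=150)
pause(1.2)
C=cam("wrist");p,d=snapshot("wrist"); save(p,"e_wrist"); np.savez('e.npz',p=p,d=d,K=C[0],R=C[1],t=C[2]); print(get_state()['time_s'])
E
```

```text
155 -2.8499194376237806
154.3 -3.2110869071772514
153.7 -0.25427637814649595
153.1 5.435489405157122
8.475 [545.92282789 -61.21150325 153.08338215] [ 0.4863089   0.98088289 -0.71630807] 85.34390286138516
10.6167
```

View pics/e_wrist.png

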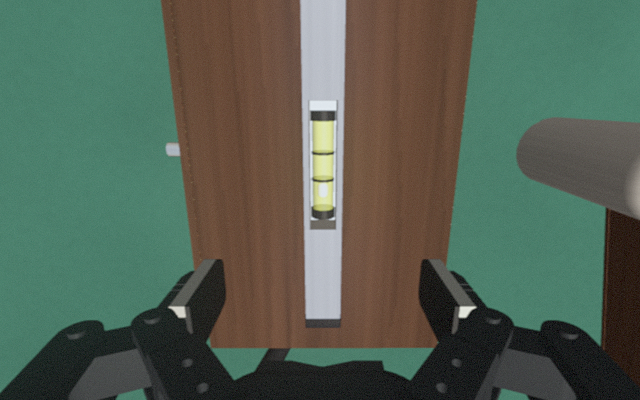

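```bash
cat >> h.py <<'E'
TH=np.deg2rad(77.9); U=np.array([np.cos(TH),np.sin(TH)]); V=np.array([np.sin(TH),-np.cos(TH)]); S0=np.array([545.9,-61.2]); KN=np.array([591.7,153.2])
def bubble(p,C,name=None,z=168.):
    """sample strip along the vial axis at height z: 0.25mm per px; returns image, profile"""
    ys=np.arange(-40,40,.25); xs=np.arange(-14,14,.25)
    G=np.array([[*(S0+a*U+b*V),z] for a in ys for b in xs])
    m=proj(C,G).astype(np.float32).reshape(len(ys),len(xs),2)
    im=cv2.remap(p,m[...,0],m[...,1],cv2.INTER_CUBIC)
    if name: save(cv2.resize(im.transpose(1,0,2),None,fx=2,fy=2),name)
    return ys,xs,im
def readbub(p,C,name=None):
    ys,xs,im=bubble(p,C,name); im=im.astype(float)
    yel=(np.minimum(im[...,0],im[...,1])-im[...,2])
    # vial columns: centre from yellow mask
    yl=(yel>60); cx=np.median(np.where(yl)[1]); c=int(cx)
    strip=im[:,c-6:c+7]; 
    blue=strip[...,2].mean(1); lum=im[:,[c-14,c-13,c-12,c+12,c+13,c+14]].mean((1,2)) 
    return ys,xs[c],blue,strip.mean((1,2)),lum
E
python3 - <<'E'
from h import *
f=np.load('e.npz'); C=(f['K'],f['R'],f['t']); ys,xc,b,l,e=readbub(f['p'],C,"e_strip")
print(xc)
for i in range(0,320,4): print(ys[i],int(b[i]),int(l[i]),int(e[i]),end=' | ')
E
```

```text
-0.5
-40.0 95 102 101 | -39.0 97 104 106 | -38.0 99 105 106 | -37.0 98 105 104 | -36.0 99 105 102 | -35.0 96 102 122 | -34.0 77 81 125 | -33.0 72 76 68 | -32.0 75 79 69 | -31.0 73 77 70 | -30.0 74 75 67 | -29.0 76 90 69 | -28.0 118 163 135 | -27.0 130 177 168 | -26.0 129 175 165 | -25.0 126 173 166 | -24.0 145 187 184 | -23.0 172 208 200 | -22.0 171 207 199 | -21.0 168 206 198 | -20.0 169 206 198 | -19.0 206 219 199 | -18.0 228 226 203 | -17.0 228 226 205 | -16.0 228 226 205 | -15.0 228 227 205 | -14.0 228 226 205 | -13.0 228 226 204 | -12.0 227 226 203 | -11.0 215 223 201 | -10.0 161 186 184 | -9.0 74 85 89 | -8.0 110 148 114 | -7.0 131 178 169 | -6.0 129 175 167 | -5.0 159 198 195 | -4.0 172 208 199 | -3.0 171 208 199 | -2.0 172 208 198 | -1.0 172 208 200 | 0.0 172 208 198 | 1.0 171 208 199 | 2.0 171 207 199 | 3.0 173 208 198 | 4.0 171 207 200 | 5.0 172 208 199 | 6.0 175 211 201 | 7.0 152 186 184 | 8.0 77 86 81 | 9.0 105 143 130 | 10.0 132 178 169 | 11.0 165 203 198 | 12.0 172 208 200 | 13.0 172 208 199 | 14.0 171 207 199 | 15.0 172 208 199 | 16.0 172 208 199 | 17.0 171 207 200 | 18.0 171 208 198 | 19.0 173 208 199 | 20.0 172 208 199 | 21.0 171 207 199 | 22.0 171 207 199 | 23.0 171 207 199 | 24.0 173 208 198 | 25.0 171 207 200 | 26.0 174 209 200 | 27.0 164 201 195 | 28.0 91 105 104 | 29.0 76 78 68 | 30.0 78 81 72 | 31.0 78 80 69 | 32.0 77 80 70 | 33.0 82 83 72 | 34.0 209 203 204 | 35.0 239 233 232 | 36.0 235 229 230 | 37.0 235 229 229 | 38.0 237 231 230 | 39.0 227 221 221 |
```

View pics/e_strip.png

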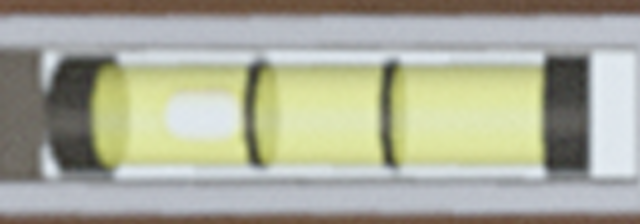

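```bash
python3 - <<'E'
from h import *
f=np.load('top0.npz'); C=cam('top'); W=cloud(C,f['d']); r=W[209:224,276:290,2]; print('bracket z',np.median(r))
y0=1.85
servo_line([*(S0-35*U),250],speed=200)
reach([*KN,240],down(y0))
C=cam("wrist"); p,d=snapshot("wrist"); save(p,"f_wrist"); W=cloud(C,d)
m=(W[...,2]>148)&(W[...,2]<162)&(np.hypot(W[...,0]-KN[0],W[...,1]-KN[1])<35)
(x,y),rad=cv2.minEnclosingCircle(W[m][:,:2].astype(np.float32)); print(x,y,rad,m.sum(),W[m].mean(0))
s=get_state(); print(s['time_s'],s['qpos'].round(3),s['tool_pos'])
E
```

```text
bracket z 92.75664998171217
592.555908203125 153.5437774658203 23.014265060424805 2537 [591.10221305 153.1680719  154.12020788]
12.2583 [-0.119  0.473 -0.278  1.503  0.136  1.186  1.428] [591.72746538 151.86961019 239.59041929]
```

View pics/f_wrist.png

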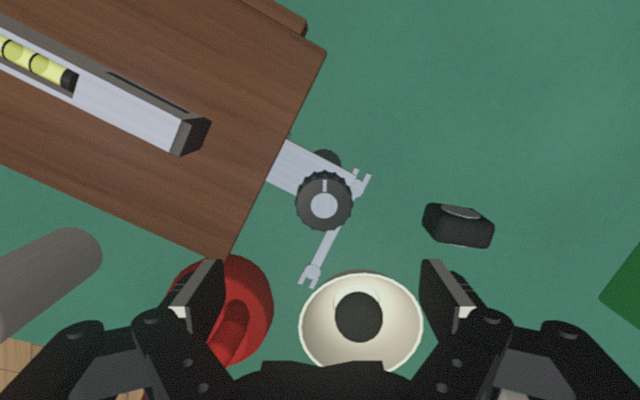

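```bash
sed -i 's/KN=np.array(\[591.7,153.2\])/KN=np.array([592.2,153.4])/' h.py; python3 - <<'E'
from h import *
servo_line([*KN,144],speed=130)
s=get_state(); print(s['time_s'],s['wrist_force'])
clamp(); s=get_state(); print(s['time_s'],s['qpos'].round(3),s['tool_pos'],s['wrist_force'],s['opening'])
q=s['qpos'].copy()
for k in range(3):
    q[6]-=0.6; move_j(q); s=get_state(); print(s['time_s'],round(s['qpos'][6],3),s['wrist_force'].round(1),s['moment'].round(2),round(s['opening'],1))
C=cam("wrist");p,d=snapshot("wrist"); save(p,"g_wrist")
p,d=snapshot("top"); save(cv2.resize(p[140:330,150:470],None,fx=2.5,fy=2.5),"g_top")
E
```

```text
13.15 [0.05236531 0.29614269 0.45643235]
13.9167 [-0.129  0.554 -0.265  1.641  0.168  0.97   1.399] [592.19328772 153.41479635 143.98636511] [0.24077628 0.77492323 0.03084194] 0.18224631526446172
14.5417 0.802 [-0.6 -0.7  0.3] [ 0.04 -0.02  0.03] 0.0
15.1667 0.203 [ 0.2 -0.6  0.4] [ 0.03 -0.04  0.05] 0.1
15.7917 -0.397 [0.  0.6 0.8] [-0.02  0.03 -0.  ] 0.2
```

View pics/g_wrist.png

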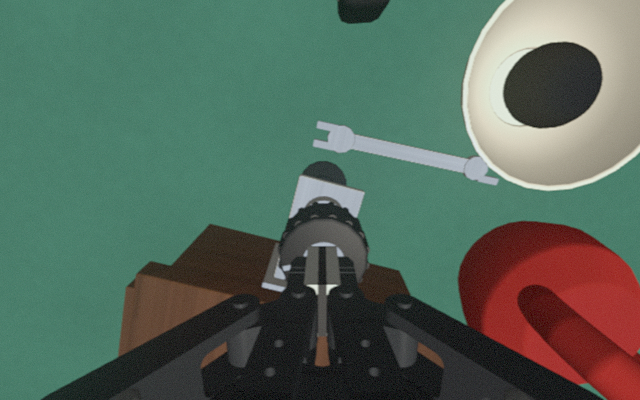

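View pics/g_top.png

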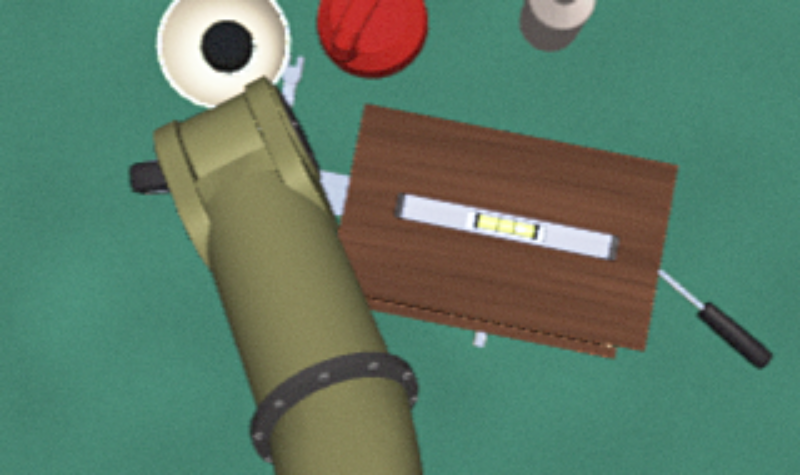

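```bash
python3 - <<'E'
from h import *
C=cam("wrist");p,d=snapshot("wrist"); W=cloud(C,d); s=get_state(); print(s['tool_pos'],s['opening'],s['time_s'])
save(cv2.resize(p[150:350,220:430],None,fx=3.8,fy=3,interpolation=cv2.INTER_CUBIC),"h_wrist")
for r in range(190,340,8): print(r,[int(W[r,c,2]) for c in range(270,382,10)], W[r,322].round(0))
E
```

```text
[592.17504156 153.4197771  143.96694965] -0.03434658763360665 15.9417
190 [-1, 0, 0, 90, 90, 90, 90, 92, 89, 89, 0, -1] [591. 172.  90.]
198 [-1, 0, 0, 89, 90, 96, 91, 89, 89, 89, -2, 0] [591. 168.  96.]
206 [-1, 0, 0, 90, 132, 135, 138, 94, 90, -1, 0, -1] [591. 175. 135.]
214 [0, -1, 89, 142, 145, 148, 150, 142, 131, -1, -1, -1] [591. 176. 149.]
222 [-1, 0, 138, 152, 153, 153, 154, 152, 151, 0, -1, -1] [591. 173. 154.]
230 [-1, 0, 151, 153, 153, 154, 154, 154, 154, 150, -2, -1] [591. 169. 154.]
238 [-1, 137, 154, 154, 154, 153, 152, 154, 153, 154, 0, -1] [591. 165. 154.]
246 [35, 151, 154, 153, 161, 161, 160, 155, 153, 154, 0, -1] [591. 164. 161.]
254 [49, 153, 153, 154, 170, 169, 168, 155, 154, 154, 0, 0] [591. 164. 169.]
262 [71, 153, 154, 168, 176, 177, 176, 169, 169, 154, -1, -1] [591. 164. 176.]
270 [82, 90, 175, 176, 183, 183, 183, 175, 176, 153, 34, 29] [591. 164. 184.]
278 [92, 91, 181, 183, 189, 189, 189, 182, 182, 153, 49, 45] [591. 164. 189.]
286 [99, 99, 196, 200, 193, 193, 193, 196, 196, 67, 62, 59] [591. 164. 195.]
294 [116, 201, 201, 204, 201, 193, 201, 202, 203, 201, 75, 71] [592. 161. 195.]
302 [198, 205, 206, 206, 205, 194, 206, 207, 206, 205, 198, 82] [592. 157. 195.]
310 [203, 210, 210, 210, 209, 193, 209, 211, 210, 211, 203, 204] [592. 153. 194.]
318 [206, 215, 215, 214, 214, 193, 209, 213, 214, 214, 215, 207] [592. 150. 194.]
326 [225, 225, 224, 224, 216, 193, 205, 225, 225, 224, 224, 223] [592. 147. 194.]
334 [227, 227, 229, 228, 217, 192, 205, 228, 227, 229, 227, 227] [593. 143. 193.]
```

View pics/h_wrist.png

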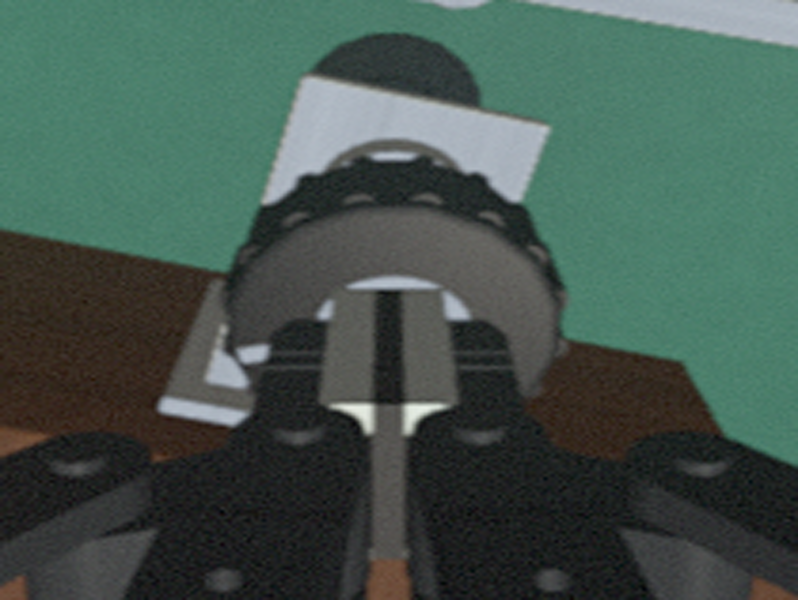

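```bash
python3 - <<'E'
from h import *
import cell
print(tip_extent, tip_extent() if callable(tip_extent) else '')
p,d=snapshot("side"); save(cv2.resize(p[120:240,220:380],None,fx=5,fy=5,interpolation=cv2.INTER_CUBIC),"i_side")
E
```

```text
14.0
```

View pics/i_side.png

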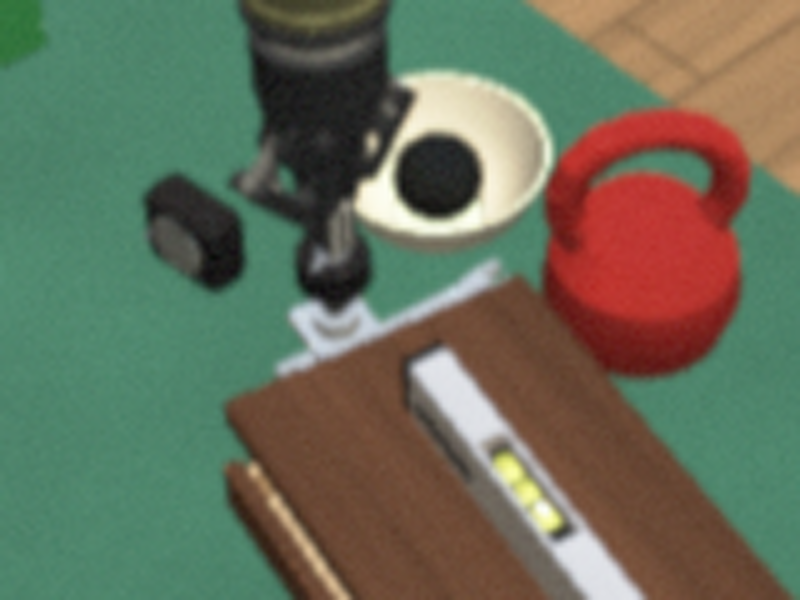

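```bash
python3 - <<'E'
from h import *
f=np.load('e.npz'); C=(f['K'],f['R'],f['t']); W=cloud(C,f['d'])
# tool frame then: down, TCP z ~215
for r in range(250,320,6): print(r,[(c,W[r,c].round(0).tolist()) for c in (205,212,218,222,424,428)])
E
```

```text
250 [(205, [439.0, -115.0, 128.0]), (212, [444.0, -116.0, 129.0]), (218, [449.0, -117.0, 129.0]), (222, [452.0, -118.0, 128.0]), (424, [610.0, -151.0, 129.0]), (428, [613.0, -152.0, 128.0])]
256 [(205, [437.0, -120.0, 128.0]), (212, [443.0, -121.0, 128.0]), (218, [447.0, -122.0, 128.0]), (222, [451.0, -122.0, 130.0]), (424, [609.0, -157.0, 129.0]), (428, [612.0, -157.0, 129.0])]
262 [(205, [494.0, -75.0, 248.0]), (212, [497.0, -76.0, 247.0]), (218, [498.0, -77.0, 246.0]), (222, [498.0, -79.0, 241.0]), (424, [582.0, -95.0, 245.0]), (428, [583.0, -95.0, 247.0])]
268 [(205, [495.0, -75.0, 252.0]), (212, [498.0, -76.0, 252.0]), (218, [498.0, -79.0, 247.0]), (222, [498.0, -81.0, 243.0]), (424, [581.0, -97.0, 246.0]), (428, [582.0, -95.0, 251.0])]
274 [(205, [497.0, -76.0, 257.0]), (212, [498.0, -78.0, 255.0]), (218, [498.0, -81.0, 249.0]), (222, [497.0, -84.0, 243.0]), (424, [581.0, -100.0, 246.0]), (428, [581.0, -97.0, 252.0])]
280 [(205, [498.0, -76.0, 261.0]), (212, [498.0, -80.0, 256.0]), (218, [497.0, -84.0, 248.0]), (222, [497.0, -86.0, 244.0]), (424, [580.0, -102.0, 248.0]), (428, 
[... 447 characters left out ...]
-87.0, 257.0]), (218, [496.0, -90.0, 252.0]), (222, [495.0, -94.0, 245.0]), (424, [579.0, -109.0, 249.0]), (428, [580.0, -106.0, 254.0])]
304 [(205, [497.0, -84.0, 265.0]), (212, [496.0, -89.0, 258.0]), (218, [495.0, -92.0, 252.0]), (222, [494.0, -96.0, 247.0]), (424, [578.0, -111.0, 251.0]), (428, [579.0, -108.0, 255.0])]
310 [(205, [496.0, -86.0, 265.0]), (212, [496.0, -91.0, 259.0]), (218, [494.0, -95.0, 252.0]), (222, [436.0, -171.0, 129.0]), (424, [578.0, -114.0, 250.0]), (428, [578.0, -110.0, 257.0])]
316 [(205, [496.0, -88.0, 266.0]), (212, [496.0, -92.0, 260.0]), (218, [494.0, -98.0, 253.0]), (222, [434.0, -177.0, 129.0]), (424, [602.0, -213.0, 129.0]), (428, [578.0, -113.0, 257.0])]
```

```bash
python3 - <<'E'
from h import *
servo_line([*KN,185],speed=130)
open_jaws()
q=get_state()['qpos'].copy(); q[6]=1.45; move_j(q)
C=cam("wrist");p,d=snapshot("wrist"); save(p,"j_wrist"); W=cloud(C,d); s=get_state(); print(s['time_s'],s['tool_pos'],s['opening'])
print([W[r,222].round(0).tolist() for r in (258,262,268)])
servo_line([*KN,116],s['tool_rot'],speed=120)
s=get_state(); print(s['time_s'],s['tool_pos'],s['wrist_force'].round(1))
clamp(); s=get_state(); print(s['time_s'],s['qpos'].round(3),s['tool_pos'],s['wrist_force'],s['opening'])
E
```

```text
18.9 [592.19410339 153.40720529 185.00177142] 85.66046865341676
[[719.0, 76.0, -1.0], [598.0, 110.0, 212.0], [600.0, 111.0, 213.0]]
19.625 [592.58977441 153.61324811 116.51433652] [ 0.4 -0.3  0.3]
20.1 [-0.133  0.582 -0.259  1.673  0.179  0.909  1.425] [592.48753029 153.67411347 117.00777478] [-1.4465077  -0.7138003   6.28146896] 42.33980543008082
```

```bash
python3 - <<'E'
from h import *
q=get_state()['qpos'].copy(); q0=q[6]
for k in (0.6,2.1,3.6):
    q[6]=q0-k; move_j(q); s=get_state(); print(s['time_s'],round(s['qpos'][6],3),s['tool_pos'].round(1),s['wrist_force'].round(1),s['moment'].round(2),round(s['opening'],1))
pause(0.8)
C=cam("wrist");p,d=snapshot("wrist"); save(p,"k_wrist")
C=cam("top");p,d=snapshot("top"); save(cv2.resize(p[190:270,260:430],None,fx=4.5,fy=4.5,interpolation=cv2.INTER_CUBIC),"k_top")
ys,xc,b,l,e=readbub(p,C,"k_strip")
E
```

```text
20.725 0.828 [592.4 153.9 117.1] [0.2 1.  0.1] [ 0.19  0.07 -0.12] 42.6
22.0667 -0.674 [593.  154.3 117.1] [ 2.8  2.6 -2.8] [ 0.74 -0.5  -0.06] 42.2
23.4083 -2.174 [593.4 153.7 117.1] [ 4.7  2.7 -3.6] [ 0.56 -0.89 -0.07] 42.4
```

View pics/k_wrist.png

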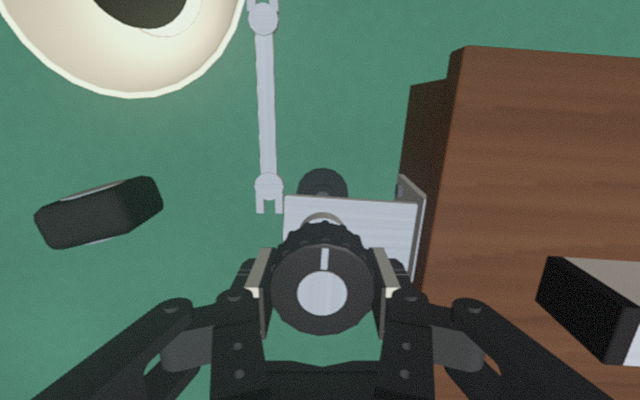

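View pics/k_top.png

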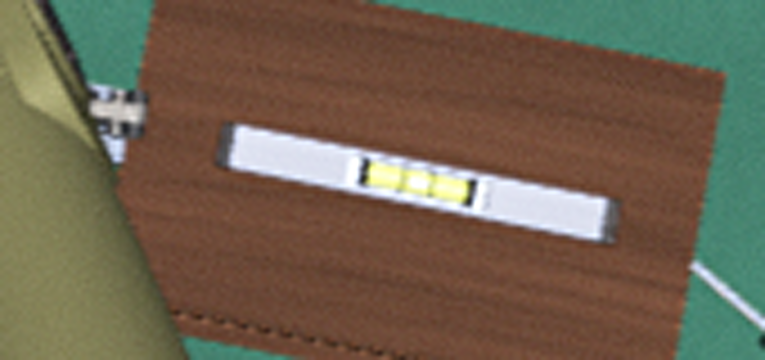

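View pics/k_strip.png

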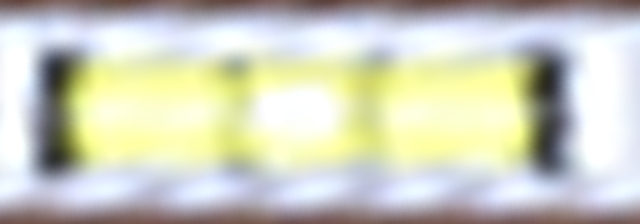

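```bash
python3 - <<'E'
from h import *
open_jaws(); s=get_state(); servo_line([*s['tool_pos'][:2],200],speed=150)
P=S0-46*U
reach([*P,225],down(TH-np.pi/2))
clamp(); servo_line([*P,185],speed=120)
pause(0.3)
C=cam("wrist");p,d=snapshot("wrist"); save(p,"l_wrist"); W=cloud(C,d)
s=get_state(); print(s['time_s'],s['tool_pos'],s['opening'],s['wrist_force'].round(1))
print([W[r,305].round(0).tolist() for r in range(225,275,6)])
ys,xc,b,l,e=readbub(p,C,"l_strip")
for i in range(0,320,2): print(ys[i],int(b[i]),int(l[i]),end='|')
E
```

```text
28.6833 [ 536.48667796 -106.21427878  185.46629759] -0.37447702803237826 [ 0.1  0.2 -0.3]
[[529.0, -96.0, 171.0], [528.0, -99.0, 171.0], [528.0, -102.0, 171.0], [527.0, -107.0, 170.0], [526.0, -109.0, 172.0], [525.0, -113.0, 171.0], [531.0, -98.0, 209.0], [532.0, -94.0, 223.0], [532.0, -94.0, 228.0]]
-40.0 102 109|-39.5 104 110|-39.0 102 109|-38.5 103 109|-38.0 104 110|-37.5 103 110|-37.0 105 111|-36.5 104 111|-36.0 103 109|-35.5 91 97|-35.0 78 83|-34.5 74 78|-34.0 76 80|-33.5 77 81|-33.0 78 81|-32.5 77 81|-32.0 76 80|-31.5 77 81|-31.0 79 82|-30.5 77 80|-30.0 74 81|-29.5 90 118|-29.0 123 167|-28.5 138 186|-28.0 137 184|-27.5 136 182|-27.0 136 182|-26.5 135 181|-26.0 134 180|-25.5 135 181|-25.0 148 191|-24.5 167 206|-24.0 177 214|-23.5 178 214|-23.0 177 214|-22.5 176 213|-22.0 177 213|-21.5 178 214|-21.0 177 214|-20.5 177 213|-20.0 177 213|-19.5 177 213|-19.0 178 214|-18.5 178 214|-18.0 177 213|-17.5 178 214|-17.0 177 214|-16.5 177 213|-16.0 178 214|-15.5 178 214|-15.0 178 214|-14.5 178 214|-14.0 178 214|-13.5 179 214|-13.0 178 214|-12.5 178 214|-12.0 178 214|-11.5 182 218|-11.0 180 2
[... 570 characters left out ...]
 215|12.5 179 215|13.0 178 214|13.5 180 215|14.0 180 215|14.5 179 215|15.0 179 215|15.5 179 215|16.0 179 214|16.5 180 215|17.0 179 215|17.5 179 214|18.0 178 214|18.5 179 215|19.0 179 215|19.5 178 214|20.0 179 214|20.5 179 215|21.0 178 214|21.5 180 215|22.0 179 215|22.5 180 215|23.0 179 215|23.5 179 215|24.0 179 215|24.5 179 215|25.0 179 215|25.5 179 215|26.0 182 218|26.5 171 207|27.0 120 144|27.5 85 88|28.0 86 88|28.5 88 91|29.0 86 89|29.5 88 90|30.0 88 90|30.5 88 91|31.0 87 89|31.5 81 84|32.0 81 83|32.5 150 146|33.0 230 224|33.5 245 239|34.0 243 236|34.5 242 236|35.0 242 236|35.5 242 236|36.0 242 236|36.5 242 236|37.0 245 239|37.5 238 232|38.0 180 178|38.5 122 124|39.0 167 163|39.5 205 197|
```

View pics/l_wrist.png

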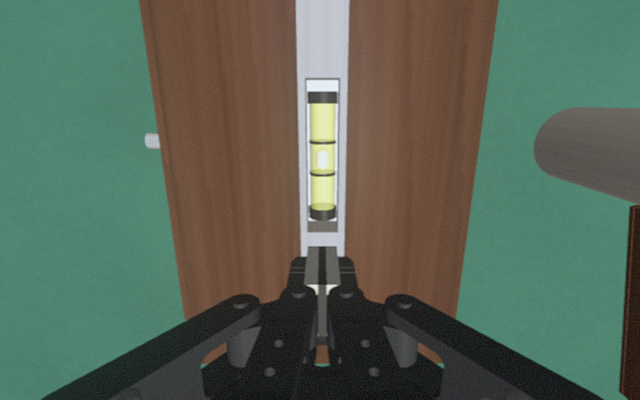

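View pics/l_strip.png

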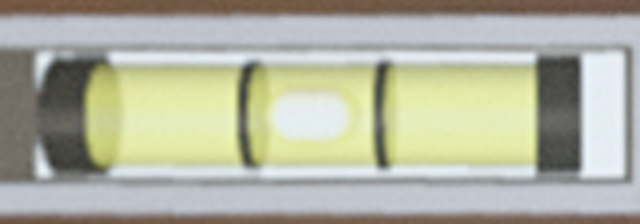

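```bash
python3 - <<'E'
from h import *
P=S0-46*U
servo_line([*P,168],speed=60)
z=168
while z>140:
    f=get_state()['wrist_force'][2]
    z-=1.5 if f<3 else 0.5
    servo_line([*P,z],speed=20); s=get_state(); f=s['wrist_force'][2]
    if f>2: print(z,round(s['tool_pos'][2],2),s['wrist_force'].round(1),s['time_s'])
    if f>22 : break
pause(1.2)
s=get_state(); print(s['wrist_force'].round(1),s['tool_pos'],s['time_s'])
C=cam("wrist");p,d=snapshot("wrist"); save(p,"m_wrist")
ys,xc,b,l,e=readbub(p,C,"m_strip")
i=(ys>-16)&(ys<14)
print([(y,int(v),int(w)) for y,v,w in zip(ys[i][::2],b[i][::2],l[i][::2])])
E
```

```text
157.5 158.52 [-2.6 -0.7  8.8] 30.8667
157.0 158.48 [-5.1 -0.1 12.7] 31.1167
156.5 158.48 [-5.4  0.3 17.2] 31.3667
156.0 158.43 [-5.2 -0.8 21. ] 31.6167
155.5 158.45 [-8.6  0.2 25.4] 31.8667
[-7.7  0.6 25.1] [ 536.75860587 -106.24090333  158.43816156] 33.0667
[(np.float64(-15.75), 184, 218), (np.float64(-15.25), 183, 218), (np.float64(-14.75), 185, 219), (np.float64(-14.25), 184, 218), (np.float64(-13.75), 184, 218), (np.float64(-13.25), 184, 218), (np.float64(-12.75), 184, 218), (np.float64(-12.25), 184, 219), (np.float64(-11.75), 186, 221), (np.float64(-11.25), 181, 216), (np.float64(-10.75), 150, 180), (np.float64(-10.25), 95, 108), (np.float64(-9.75), 80, 85), (np.float64(-9.25), 99, 122), (np.float64(-8.75), 130, 171), (np.float64(-8.25), 146, 190), (np.float64(-7.75), 145, 188), (np.float64(-7.25), 142, 185), (np.float64(-6.75), 147, 190), (np.float64(-6.25), 167, 207), (np.float64(-5.75), 200, 224), (np.float64(-5.25), 231, 234), (np.float64(-4.75), 238, 237), (np.float64(-4.25), 241, 238), (np.float64(-3.75), 241, 238), (np.float64(-3.25), 242, 238), (np.float64(-2.75), 241, 2
[... 305 characters left out ...]
37), (np.float64(2.75), 232, 235), (np.float64(3.25), 218, 229), (np.float64(3.75), 186, 218), (np.float64(4.25), 170, 210), (np.float64(4.75), 167, 207), (np.float64(5.25), 175, 212), (np.float64(5.75), 189, 224), (np.float64(6.25), 156, 187), (np.float64(6.75), 101, 114), (np.float64(7.25), 88, 91), (np.float64(7.75), 102, 123), (np.float64(8.25), 133, 175), (np.float64(8.75), 146, 190), (np.float64(9.25), 147, 189), (np.float64(9.75), 168, 205), (np.float64(10.25), 186, 219), (np.float64(10.75), 185, 219), (np.float64(11.25), 185, 219), (np.float64(11.75), 186, 219), (np.float64(12.25), 186, 219), (np.float64(12.75), 186, 220), (np.float64(13.25), 186, 219), (np.float64(13.75), 186, 219)]
```

View pics/m_wrist.png

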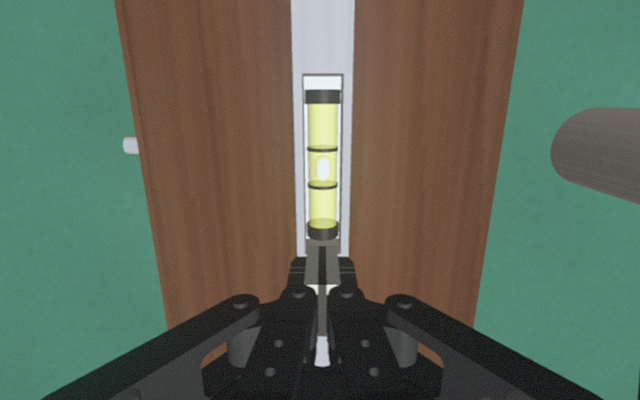

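View pics/m_strip.png

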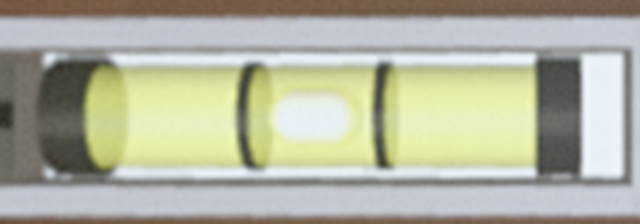

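```bash
python3 - <<'E'
from h import *
P=S0-46*U
servo_line([*P,154.8],speed=20); pause(1.6)
s=get_state(); print(s['wrist_force'].round(1),s['tool_pos'],s['time_s'])
C=cam("wrist");p,d=snapshot("wrist")
ys,xc,b,l,e=readbub(p,C,"n_strip")
p2,_=snapshot("top"); save(cv2.resize(p2[110:330,150:470],None,fx=2.5,fy=2.5),"n_top")
p3,_=snapshot("side"); save(p3,"n_side")
def cen(lo,hi,t):
    i=(ys>lo)&(ys<hi)&t; return ys[i].mean()
a,c=cen(-12,-8,b<105),cen(5.5,9,b<105); print('lines',a,c,'bubble',cen(-8,6,b>210)-(a+c)/2)
E
```

```text
[-8.9  0.  32.6] [ 536.86801229 -106.30264741  158.40107384] 34.9667
lines -9.75 7.25 bubble 0.25
```

View pics/n_top.png

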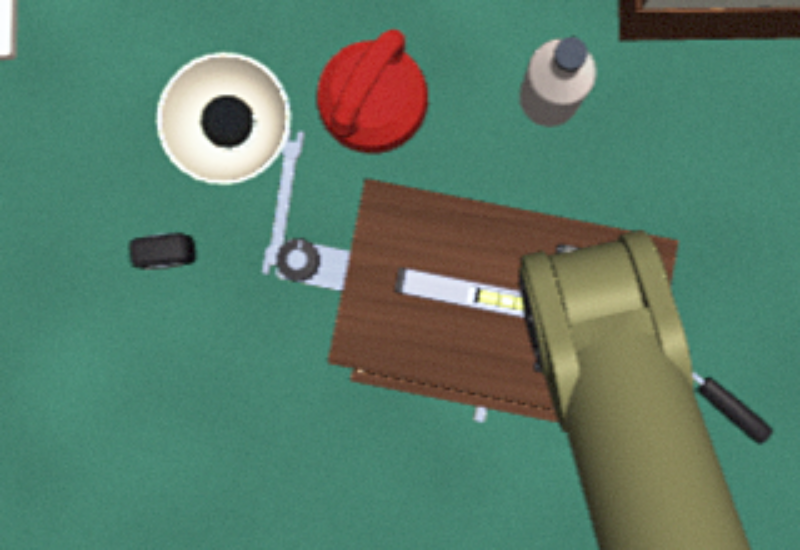

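View pics/n_side.png

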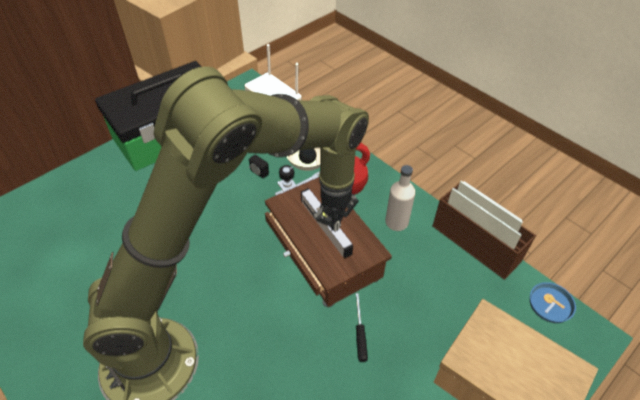

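Both views show the other things where they were. The level is in the middle of the shelf, the press is 32.6 N, and the bubble is 0.25 mm from centre. I'm handing in.

```bash
python3 - <<'E'
from h import *
print(get_state()['wrist_force'].round(1)); print(job_done())
E
```

```text
[-10.    0.1  32.3]
the job is handed in; nothing more can be done
None
```

I laid the level lengthwise on the middle of the shelf, let go of it and turned the knob about 3.6 rad clockwise. I then pressed the level down with the closed fingertips and handed the job in at about 35 s, still pressing.

**Last checks**
- **Bubble:** it was about 0.25 mm from the middle between the lines (the limit is 2.5 mm), both before and during the press.
- **Press:** the downward force was about 32 N, applied 46 mm from the level's centre so that the bubble stayed visible. About 10 N of sideways force came with it.
- **Other things:** they looked unmoved in the top and side views. I compared these by eye and did not measure them.

**What failed or disagreed**
- **Missed first grip:** my first grip on the knob closed on nothing just above it. In the camera depth the fingertips stood roughly 25 mm farther back than the stated tip extent. I regripped 27 mm lower and that grip held.
- **Shallow grip on the level:** for the same reason I probably held the level only near its top edge while carrying it. It did not slip.

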